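Dial the code on the studio's tool chest

TASK

Dial the code on the lid of the steel tool chest: first turn the large dial's pointer to the four-pip mark, then turn the small dial's pointer to the two-pip mark, and let go. Leave the knob of the bench timer standing beside the chest alone.

Things in the scene. Friction and masses are not known exactly. Their poses are not given: they have to be found in the camera images.
- chest: Grey steel tool chest, 220 x 340 x 100 mm high, fixed; origin under its centre, x away from the robot towards its hinges, y left along its long side. On its lid two black dials 160 mm apart along y, either on the left. Round the far half of each, an aluminium plate has five marks of black pips 45 degrees apart: one pip to +y (left), two half-left, three to +x, four half-right, five to -y (right).
- large_dial (a joint): Angle of the large dial, 0 to 3.142 rad between end stops, growing clockwise seen from above. Pointer at the one-pip mark: 0, two pips 0.785, three pips 1.571, four pips 2.356, five pips 3.142. Starts between 0.9 and 1.75. It stays where it is left: friction 0.06 N m, no spring, no clicks.
- large_dial_grip (a point): Grip point of the large dial, on its upright turning axis, 138 mm above the table. Disc 72 mm across with a straight upright grip bar along its diameter: 68 mm long, 14 thick, 38 tall, top 12 mm above this point; disc's face 26 mm, lid 38 mm below it. Turns with the dial: x along the bar to the pointer end (white line on top and end, small nose on the rim), z up. Plate 132 mm across.
- small_dial (a joint): Angle of the small dial on the same lid: same zero, direction, marks, end stops and friction as the large one (one pip 0, two pips 0.785, and so on to five pips 3.142, clockwise). Starts between 1.4 and 2.2.
- small_dial_grip (a point): Grip point of the small dial, on its upright turning axis, 138 mm above the table. Disc 48 mm across with a straight upright grip bar 44 mm long, 14 thick, 38 tall, top 12 mm above this point; disc's face 26 mm, lid 38 mm below it. Turns with the dial: x along the bar to the pointer end (white line on top and end), z up. Plate 106 mm across.
- timer_mark (a point): Bystander, not to be turned: outer end of the black line on top of the round grey knob (58 mm across, top 67 mm above the table, this point 24 mm from its axis) of a white bench timer, 100 x 130 x 45 mm, standing left or right of the chest.

How it is judged (in metres and radians):
On the way, in this order (a step that is already met when the one before it is completed fails the run):
1. the large dial points at the four-pip mark, within 12 degrees (value of joint large_dial between 2.146 and 2.566 rad), for 0.2 s.
2. then the small dial points at the two-pip mark, within 12 degrees (value of joint small_dial between 0.575 and 0.995 rad), for 0.2 s.
At the end, for the whole second after the job is handed in: The large dial points at the four-pip mark (2.356 rad) and the small dial at the two-pip mark (0.785 rad), each within 0.21 rad (12 degrees), both at rest (all of step 1 and all of step 2 and velocity of joint large_dial between -0.1 and 0.1 rad/s and velocity of joint small_dial between -0.1 and 0.1 rad/s); the robot touches nothing.
It fails at once if the bench timer's knob is turned by more than about 15 degrees (distance of timer_mark from where it was at the start of the episode above 0.006 m).
It also fails if it takes over 48 s, if anything falls off the work surface, if the arm or the gripper's body presses on something with over 40 N, if the wrist force passes 120 N, or if a joint passes its speed limit or range.

ROBOT

A 6-joint arm with a two-finger parallel gripper is mounted at the origin on the work surface. World frame = base frame: x ahead of the robot, y to its left, z up, the work surface at z = 0. Lengths are in m, angles in degrees, forces in N, time in s.
With the tool pointing down it reaches from about 0.3 to 0.75 m from the base axis. Payload 8.5 kg.
Tool frame: the origin (TCP) lies at the very end of the fingers, on their centre line; the grasp point (between the pads) lies 19 mm behind it; z points along the fingers, y is the line along which they close (so a half turn about z gives the same grasp; the last joint's range is limited). The gripper opens to 85 mm and grips with 20 to 120 N. Pads are 22 mm wide; open, the fingers measure 114 mm over their backs; the gripper's body (76 mm by 85 mm) begins 54 mm behind the grasp point. The pads swing forward as they close: fully open they stand 13 mm farther back than shut.
Start: joints at [-83.211, 21.807, 74.336, -0, 83.858, -12.336], TCP at [0.18, -0.52, 0.195] pointing down, gripper open.
Joint ranges: [-178.18, 178.18], [-50.72, 133.34], [12.68, 142.11], [-81.47, 261.47], [9.98, 163.14], [-165.26, 165.26]. Speed limits (degrees/s): [136.94, 136.94, 180, 180, 180, 180].

INTERFACE

Orientations are given as a 3x3 rotation matrix whose columns are the frame's x, y, z axes.
In Python, from rig import env, optics, spotter gives the robot as it stands.
- The arm moves only by the shell command python3 -m crank 'ROWS' [FORCE]. ROWS is JSON, one flat list of numbers, 5 for each row, row after row: the finger opening in cm, from 0 to 8.54, then the shift along the tool's x, y, z in cm, then the turn about the tool's z in rad. A call has exactly 8 rows; each row shifts and turns the commanded pose from where the row before left it, along the tool's axes as they then stand; what a row does not reach is not made up. A row lasts 1/12 s, in which the tool goes at most 41.7 mm and 7.16 degrees, less where a joint would pass 70% of its speed; a pose out of reach is approached as far as the arm can. A call is refused whole if a number of a shift passes 4.17 or a number of a turn 0.125, either way. A call with a gripper value outside its range is refused whole. The fingers move at their own pace and stop on an object; FORCE is the grip in N (left out, the last holds). Time passes only in rows, so rows that do not move let the fingers close, or fill a call up. It gives the time, the measured TCP pose, the force, the opening and the grip force at its end, in the units of the state.
- env.observe(): the state, without advancing time (a new reading comes with each control period).
- optics.get_image(name): name is "side" or "top"; returns a dict with "color" (384x512x3 uint8, red, green, blue), "intrinsics" (3x3 intrinsics, pixels), "distortion" ([k1, k2, p1, p2, k3] as OpenCV has them; the pictures are not rectified), "pose" (4x4, takes a point from camera to world coordinates). Camera axes: x right, y up, looking along -z (the intrinsics and any distortion apply to the point x, -y, -z); pixel columns grow to the right and rows downward; lengths in m; the calibration is good to about 2 mm. A picture is of the moment at which its call begins. There is no depth.
- env.close_job(): hands the job in; it is judged then, once.
Trained networks look in a picture, given as the dict that the camera call returned (one of the last four; its "shot" number tells which), for a name from the list of things; names that differ only in an ending like _2 or _b are one class to them, and where a whole thing is asked for, a point or a joint stands for the part that bears it (a point fixed in the world has none). Each returns a list of dicts, best first, with "score" (0 to 1); they miss things now and then, are a little off and sometimes report something else, mostly with a low value. They report only what shows in the picture. A call takes as long as a camera call.
- spotter.look_for(picture, query): "at" ([column, row] as shares, 0 to 1, of the picture: columns of its width, rows of its height, amid what is visible of it).
The state is a dict: "time_s": time; "q": joint angles; "qvel": joint speeds; "joint_efforts": joint torques, N m; "position": TCP position; "tool_rot": TCP orientation; "ft_force": force on the tool from outside, world axes, zero at the start; "wrist_torque": the same for the moment, N m; "grip_width": finger opening in m; "gripper_force": force on a finger pad.
Only numpy, scipy, OpenCV 4.12 (cv2) and the standard library are available. Lean on these libraries where they do the work, as an engineer would, in place of code of your own. Each camera call takes 0.05 s, during which the arm holds its last target. There are 200 camera calls.

## Working session

There is one attempt and no reset: what is moved stays moved. The work goes in short steps, Python scripts to look and compute and a shell command to move; the robot and the scene stay as the last step left them, time stands still between calls to the robot, and variables do not carry over. Pictures are saved under pics/ and viewed, at most 10 in all, crops included, and the job is handed in when it is done.

```bash
mkdir -p pics
cat > h.py <<'E'
import numpy as np, cv2
from rig import env, optics, spotter
def ray(p,uv):
    K=np.array(p["intrinsics"]);D=np.array(p["distortion"]);T=np.array(p["pose"])
    n=cv2.undistortPoints(np.array([[uv]],float),K,D)[0,0]
    return T[:3,3],T[:3,:3]@np.array([n[0],-n[1],-1.])
def onz(p,uv,z):
    o,d=ray(p,uv); return o+d*(z-o[2])/d[2]
def proj(p,X):
    T=np.linalg.inv(np.array(p["pose"]));c=T[:3,:3]@np.array(X)+T[:3,3]
    return cv2.projectPoints(np.array([[c[0],-c[1],-c[2]]]),np.zeros(3),np.zeros(3),np.array(p["intrinsics"]),np.array(p["distortion"]))[0].ravel()
E
python3 - <<'E'
from h import *
for n in ["top","side"]:
    p=optics.get_image(n); cv2.imwrite(f"pics/{n}0.png",cv2.resize(p["color"][:,:,::-1],(768,576)))
    print(n,np.round(p["pose"],3).tolist())
    for q,z in [("large_dial_grip",.138),("small_dial_grip",.138),("chest",.1),("timer_mark",.067)]:
        for r in spotter.look_for(p,q)[:2]:
            uv=np.array(r["at"])*[512,384]; print(q,round(r["score"],2),uv.round(1),onz(p,uv,z).round(4))
s=env.observe();print(s["time_s"],s["position"],s["tool_rot"])
E
```

```text
top [[-0.016, 0.995, -0.098, 0.446], [-0.999, -0.013, 0.032, 0.03], [0.03, 0.099, 0.995, 1.188], [0.0, 0.0, 0.0, 1.0]]
large_dial_grip 0.66 [266. 194.] [ 0.5424 -0.0456  0.138 ]
small_dial_grip 0.49 [216.7 173.3] [0.6051 0.0975 0.138 ]
chest 0.96 [236.  184.3] [0.5766 0.0419 0.1   ]
timer_mark 0.7 [108.4 219.6] [0.4753 0.4406 0.067 ]
side [[-0.999, 0.028, -0.033, 0.506], [-0.043, -0.755, 0.655, 0.645], [-0.007, 0.656, 0.755, 0.835], [0.0, 0.0, 0.0, 1.0]]
large_dial_grip 0.79 [252.8 167.8] [ 0.5466 -0.0331  0.138 ]
small_dial_grip 0.63 [229.4 212.1] [0.5941 0.1112 0.138 ]
small_dial_grip 0.32 [248.4 226. ] [0.548  0.1487 0.138 ]
chest 0.97 [249.4 214. ] [0.5498 0.0861 0.1   ]
timer_mark 0.94 [277.4 371.2] [0.4782 0.4385 0.067 ]
0.5 [ 0.18019697 -0.51959646  0.19447382] [[ 9.44796204e-01  3.27658560e-01 -1.79100896e-05]
 [ 3.27658560e-01 -9.44796197e-01  1.21799336e-04]
 [ 2.29872104e-05 -1.20943944e-04 -9.99999992e-01]]
```

View pics/top0.png

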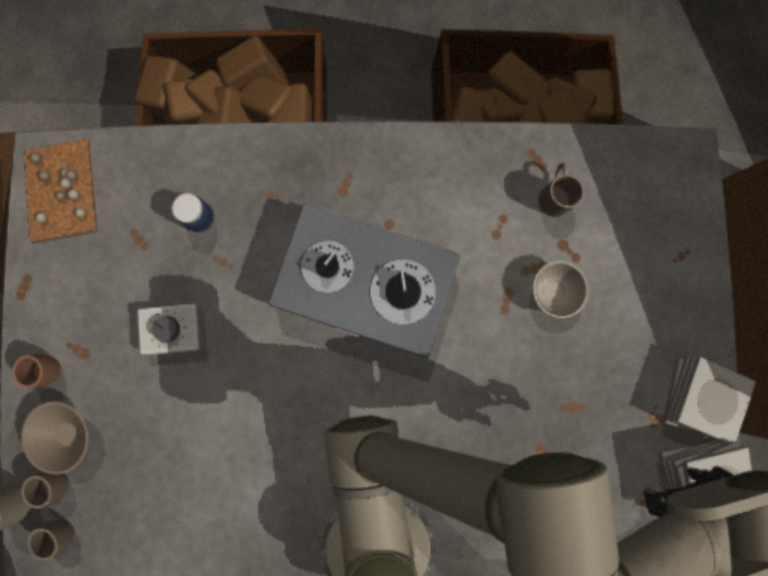

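View pics/side0.png

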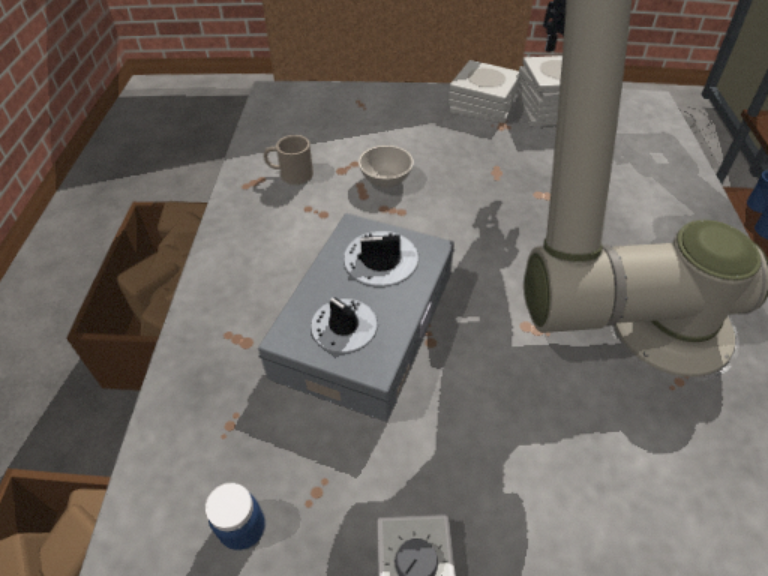

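The top view shows the large dial at about (403,290) and the small one at (327,265), at 1.5x scale. The timer is at (168,329), to the left and well clear. Next I'll fit the plates and look closely at the pointers.

```bash
cat > m.py <<'E'
from h import *
def rect(p,c,z,half=.075,n=380):
    # rectified view at height z: image up=+x, left=+y
    g=np.linspace(half,-half,n); X,Y=np.meshgrid(g,g,indexing='ij')
    P=np.stack([X+c[0],Y+c[1],np.full_like(X,z)],-1).reshape(-1,3)
    T=np.linalg.inv(np.array(p["pose"]));C=P@T[:3,:3].T+T[:3,3]; C=C*[1,-1,-1]
    uv=cv2.projectPoints(C,np.zeros(3),np.zeros(3),np.array(p["intrinsics"]),np.array(p["distortion"]))[0].reshape(n,n,2).astype(np.float32)
    return cv2.remap(p["color"],uv[...,0],uv[...,1],cv2.INTER_CUBIC)[:,:,::-1]
E
python3 - <<'E'
from m import *
p=optics.get_image("top"); s=optics.get_image("side")
C={}
for n,c,R,pic in [("L",(.542,-.046),.066,p),("S",(.60,.1),.053,p),("L",(.542,-.046),.066,s),("S",(.60,.1),.053,s)]:
    im=rect(pic,c,.101); g=cv2.cvtColor(im,cv2.COLOR_BGR2GRAY)
    m=((g>135)*255).astype(np.uint8)
    k=max(cv2.findContours(m,0,1)[0],key=cv2.contourArea)
    (u,v),r=cv2.minEnclosingCircle(cv2.convexHull(k)); e=cv2.fitEllipse(cv2.convexHull(k))
    f=lambda u,v:np.array([c[0]+.075-v*.15/379,c[1]+.075-u*.15/379]).round(4)
    print(n,f(u,v),r*.15/379,R,f(*e[0]),np.array(e[1])*.15/379/2)
    C.setdefault(n,[]).append(f(*e[0]))
rows=[]
for pic in (p,s): rows.append(np.hstack([rect(pic,np.mean(C[k],0),.150,.06,290) for k in "LS"]))
cv2.imwrite("pics/r1.png",np.vstack(rows))
d=np.mean(C["S"],0)-np.mean(C["L"],0);print(C,np.linalg.norm(d),np.degrees(np.arctan2(-d[0],d[1])))
E
```

```text
L [ 0.5455 -0.0554] 0.06553200996016449 0.066 [ 0.5456 -0.0555] [0.06507483 0.06520023]
S [0.5985 0.0957] 0.05242050492983695 0.053 [0.5983 0.0958] [0.05142817 0.05203293]
L [ 0.5266 -0.046 ] 0.09577554385706114 0.066 [ 0.524  -0.0479] [0.09267909 0.09588883]
S [0.5564 0.1   ] 0.08131998308730314 0.053 [0.5508 0.0982] [0.06888733 0.0844899 ]
{'L': [array([ 0.5456, -0.0555]), array([ 0.524 , -0.0479])], 'S': [array([0.5983, 0.0958]), array([0.5508, 0.0982])]} 0.15392125421786299 -14.966185485355206
```

View pics/r1.png

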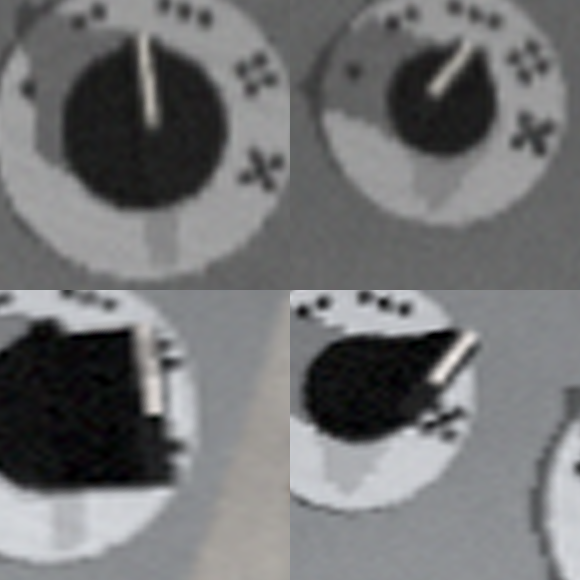

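The top-camera fit puts the large dial at (0.5455,-0.0555) and the small one at (0.598,0.096), 160.1 mm apart as specified, so the chest yaw is -19.2°. In the rectified top view (row 1), the large pointer stands at about +5° world (dial 1.15 rad). The small pointer stands at about -34.7° (1.84 rad). The side view was smeared by height and I'm not using it.

```bash
python3 -m crank '[5,3.1,-2,0,0, 5,3.1,-2,0,0, 5,3.1,-2,0,0, 5,3.1,-2,0,0, 5,3.1,-2,0,0, 5,3.1,-2,0,0, 5,3.1,-2,0,0, 5,3.1,-2,0,0]' 40
```

```text
time_s: 1.27
position: [0.3629, -0.2857, 0.1947]
tool_rot: [[0.945, 0.327, 0.0], [0.327, -0.945, -0.0], [0.0, 0.0, -1.0]]
ft_force: [1.4, -1.3, 0.0]
grip_width: 0.05
gripper_force: 0.0
```

```bash
python3 -m crank '[5,3.1,-2,0,0, 5,3.1,-2,0,0, 5,3.1,-2,0,0, 5,3.1,-2,0,0, 5,3.1,-2,0,0, 5,3.1,-2,0,0, 5,3.1,-2,0,0, 5,3.1,-2,0,0]'
cat > w.py <<'E'
import sys
from h import *
x,y,z,a=map(float,sys.argv[1:])
s=env.observe();R=np.array(s["tool_rot"]);d=R.T@(np.array([x,y,z])-s["position"])
b=np.degrees(np.arctan2(R[1,0],R[0,0]))
print("t",s["time_s"],"pos",s["position"].round(4) if hasattr(s["position"],"round") else s["position"],"ang",b.round(2),"shift cm",(100*d).round(2),"turn",np.radians(b-a).round(3),"q6",s["q"][5],"F",np.round(s["ft_force"],1),"M",np.round(s["wrist_torque"],2),"w",s["grip_width"])
E
python3 w.py .5455 -.0555 .195 5
```

```text
time_s: 1.93
position: [0.5449, -0.053, 0.1946]
tool_rot: [[0.945, 0.328, 0.0], [0.328, -0.945, -0.0], [0.0, 0.0, -1.0]]
ft_force: [0.9, -1.6, 0.1]
grip_width: 0.0501
gripper_force: 0.0
t 1.9333 pos [ 0.5449 -0.053   0.1946] ang 19.14 shift cm [-0.02  0.26 -0.04] turn 0.247 q6 52.915646868361456 F [ 0.9 -1.6  0.1] M [-0.02 -0.01  0.03] w 0.05009202346469129
```

```bash
python3 -m crank '[5,0,0.26,0,0.123, 5,0,0,0,0.124, 5,0,0,1.25,0, 5,0,0,1.25,0, 5,0,0,1.25,0, 5,0,0,1.25,0, 5,0,0,1.2,0, 5,0,0,1.2,0]'; python3 w.py .5455 -.0555 .121 5
python3 - <<'E'
from m import *
s=optics.get_image("side"); u,v=proj(s,[.5455,-.0555,.13]).astype(int)
c=s["color"][max(v-75,0):v+75,u-100:u+100,::-1]; cv2.imwrite("pics/s2.png",cv2.resize(c,None,fx=4,fy=4,interpolation=2))
E
```

```text
time_s: 2.6
position: [0.5448, -0.0572, 0.12]
tool_rot: [[0.996, 0.087, 0.0], [0.087, -0.996, -0.0], [0.0, 0.0, -1.0]]
ft_force: [0.4, 0.6, -0.4]
grip_width: 0.0503
gripper_force: 0.0
t 2.6 pos [ 0.5448 -0.0572  0.12  ] ang 4.98 shift cm [ 0.08 -0.16 -0.1 ] turn -0.0 q6 66.64315887785294 F [ 0.4  0.6 -0.4] M [-0.05 -0.06 -0.04] w 0.05027452892553287
```

View pics/s2.png

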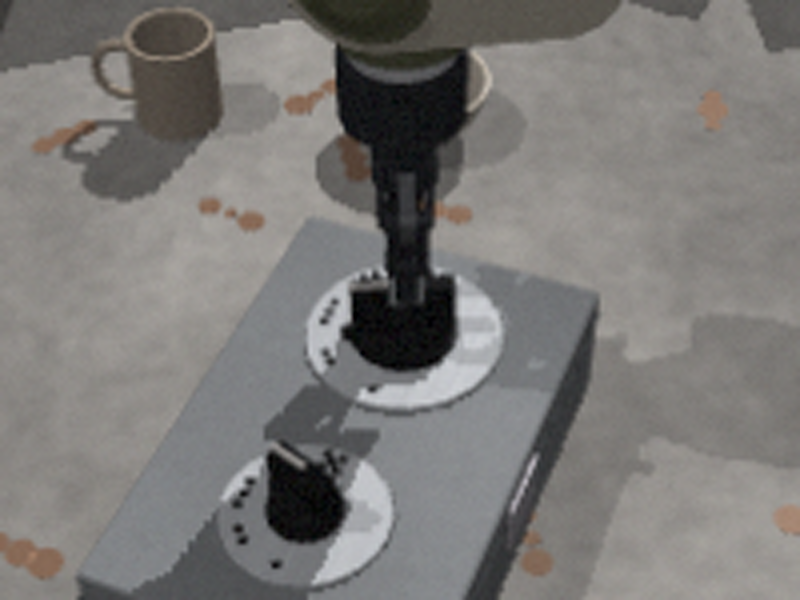

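The side view shows the fingers (x≈408) centred on the large bar (x 352–455) and straddling it. I'll correct the position slightly and close.

```bash
python3 -m crank '[5,0.08,-0.16,0,0, 0.8,0,0,0,0, 0.8,0,0,0,0, 0.8,0,0,0,0, 0.8,0,0,0,0, 0.8,0,0,0,0, 0.8,0,0,0,0, 0.8,0,0,0,0]' 40; python3 w.py .5455 -.0555 .121 -64.2
```

```text
time_s: 3.32
position: [0.5455, -0.0556, 0.1206]
tool_rot: [[0.996, 0.087, 0.0], [0.087, -0.996, 0.0], [0.0, 0.0, -1.0]]
ft_force: [0.4, 0.3, 0.3]
grip_width: 0.0078
gripper_force: 0.0
t 3.3167 pos [ 0.5455 -0.0556  0.1206] ang 4.97 shift cm [ 0.   -0.01 -0.04] turn 1.207 q6 66.83552545243957 F [0.4 0.3 0.3] M [0.01 0.01 0.05] w 0.007821870548777813
```

The fingers closed to 7.8 mm with no force, so they missed the 14 mm bar. I'll look before doing anything else.

Run:
```python
from m import *
s=optics.get_image("side"); o=[]
def crop(s,h):
    u,v=proj(s,[.5455,-.0555,.13]).astype(int)
    c=np.ascontiguousarray(s["color"][v-h:v+h,u-h:u+h,::-1]); return cv2.resize(c,(400,400),interpolation=2),u,v
a,u,v=crop(s,50); print(proj(s,[.5455,-.0555,.1206])-[u,v])
t=optics.get_image("top");b,_,_=crop(t,50)
cv2.imwrite("pics/s3.png",np.hstack([a,b]))
for n,p in (("s",s),("t",t)):
    for q in ("large_dial_grip","small_dial_grip"):
        for r in spotter.look_for(p,q)[:1]: print(n,q,r["score"],np.array(r["at"])*[512,384],proj(p,[.5455,-.0555,.138]) if q[0]=="l" else proj(p,[.598,.0958,.138]))
```

```text
[0.73801217 3.3422229 ]
s large_dial_grip 0.86 [252.5184 168.384 ] [253.67062467 161.6305962 ]
s small_dial_grip 0.66 [227.2768 209.7024] [228.26688929 206.81323053]
t large_dial_grip 0.65 [261.5808 201.1008] [269.33133356 192.89136648]
t small_dial_grip 0.66 [220.3136 174.9888] [217.27661274 175.68349774]
```

View pics/s3.png

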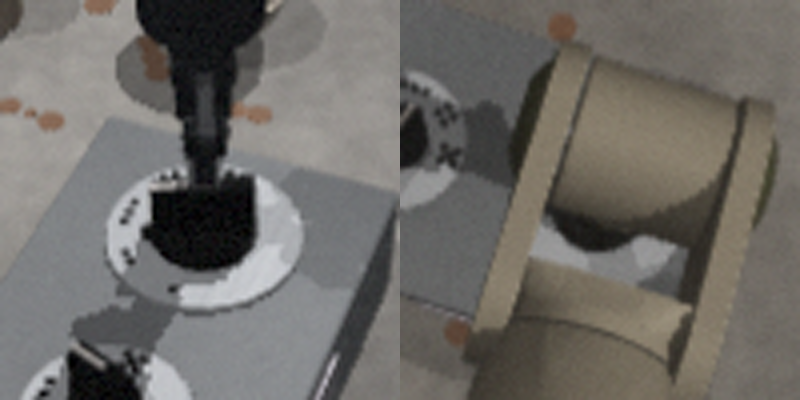

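Run:
```python
from m import *
s=optics.get_image("side")
u,v=proj(s,[.5455,-.0555,.14]).astype(int); h=30;k=10
c=s["color"][v-h:v+h,u-h-10:u+h+10,::-1].astype(float)/255
c=(np.clip(c*1.5,0,1)**.4*255).astype(np.uint8)
c=cv2.resize(c,None,fx=k,fy=k,interpolation=cv2.INTER_CUBIC)
for X,col in [([.5455,-.0555,.1206],(0,0,255)),([.5455,-.0555,.15],(0,255,0)),([.579,-.0525,.15],(0,255,0)),([.5115,-.0585,.15],(0,255,0))]:
    q=((proj(s,X)-[u-h-10,v-h]+.5)*k).astype(int); cv2.circle(c,tuple(map(int,q)),5,col,-1)
cv2.imwrite("pics/s4.png",c)
print(env.observe()["grip_width"],env.observe()["gripper_force"])
```

```text
0.007908595894981982 0.0
```

View pics/s4.png

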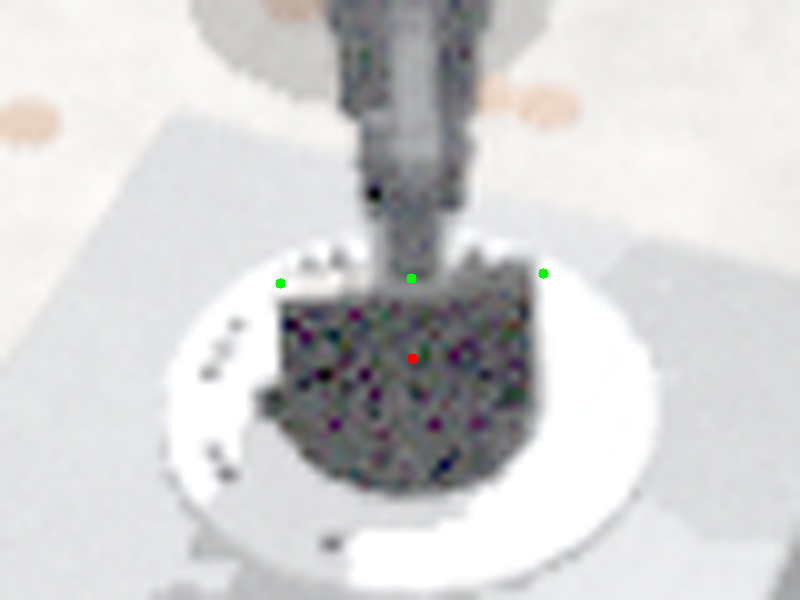

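The tips look either above or behind the bar. I'll lift clear and compare the visible fingertip with the projected TCP.

```bash
python3 -m crank '[0.8,0,0,-1.5,0, 0.8,0,0,-1.5,0, 0.8,0,0,-1.5,0, 0.8,0,0,-1.5,0, 0.8,0,0,0,0, 0.8,0,0,0,0, 0.8,0,0,0,0, 0.8,0,0,0,0]'
python3 - <<'E'
from m import *
s=optics.get_image("side"); P=np.array(env.observe()["position"])
u,v=proj(s,P).astype(int); h=40;k=7
c=s["color"][v-h:v+h,u-h-10:u+h+10,::-1].astype(float)/255
c=(np.clip(c*1.5,0,1)**.4*255).astype(np.uint8)
c=cv2.resize(c,None,fx=k,fy=k,interpolation=cv2.INTER_CUBIC)
for X,col in [(P,(0,0,255)),([.5455,-.0555,.15],(0,255,0)),([.579,-.0525,.15],(0,255,0)),([.5115,-.0585,.15],(0,255,0))]:
    q=((proj(s,X)-[u-h-10,v-h]+.5)*k).astype(int); cv2.circle(c,tuple(map(int,q)),4,col,-1)
t=optics.get_image("top")
cv2.imwrite("pics/s5.png",c); print(P, c.shape)
E
```

```text
time_s: 4.33
position: [0.545, -0.0554, 0.1794]
tool_rot: [[0.996, 0.087, -0.002], [0.087, -0.996, 0.001], [-0.002, -0.001, -1.0]]
ft_force: [0.5, -0.0, -0.2]
grip_width: 0.0079
gripper_force: 0.0
[ 0.545089   -0.05547343  0.17948893] (560, 700, 3)
```

View pics/s5.png

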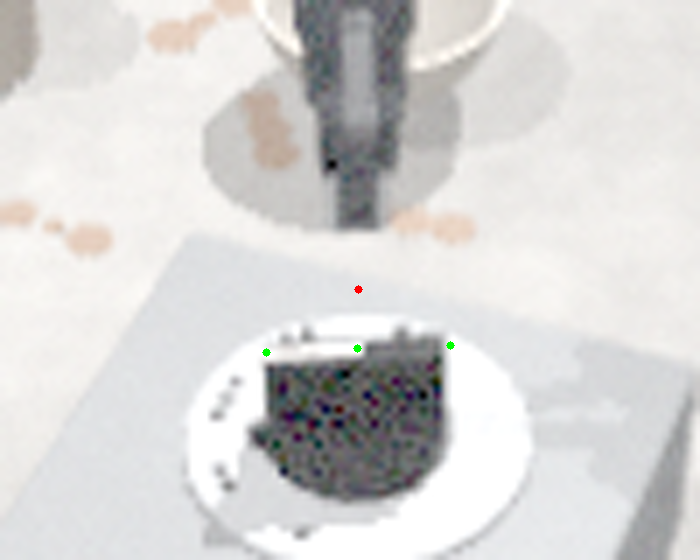

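The bar markers line up with the picture, but the visible fingertip is 8.7 px above the projected TCP. That means the real tips are about 30 mm higher than reported, so they passed over the bar without force. I'll open, go back down, and then lower further in small steps while watching the force.

```bash
python3 -m crank '[5,0,0,0,0, 5,0,0,0,0, 5,0,0,0,0, 5,0,0,0,0, 5,0,0,1.5,0, 5,0,0,1.5,0, 5,0,0,1.5,0, 5,0,0,1.5,0]'; python3 -m crank '[5,0,0,0.3,0, 5,0,0,0.3,0, 5,0,0,0.2,0, 5,0,0,0.2,0, 5,0,0,0,0, 5,0,0,0,0, 5,0,0,0,0, 5,0,0,0,0]'; python3 w.py .5455 -.0555 .092 5
```

```text
time_s: 5.1
position: [0.5455, -0.0556, 0.1199]
tool_rot: [[0.996, 0.087, 0.0], [0.087, -0.996, -0.0], [0.0, 0.0, -1.0]]
ft_force: [0.4, -0.1, -0.6]
grip_width: 0.0502
gripper_force: 0.0
time_s: 5.77
position: [0.5456, -0.0556, 0.1109]
tool_rot: [[0.996, 0.087, 0.001], [0.087, -0.996, -0.0], [0.001, 0.0, -1.0]]
ft_force: [-1.3, 0.5, 1.1]
grip_width: 0.0501
gripper_force: 0.0
t 5.7667 pos [ 0.5456 -0.0556  0.1109] ang 4.97 shift cm [-0.01 -0.01  1.89] turn -0.0 q6 66.83559118818468 F [-1.3  0.5  1.1] M [-0.04 -0.03 -0.03] w 0.050061431983660115
```

```bash
python3 -m crank '[5,0,0,0.2,0, 5,0,0,0.2,0, 5,0,0,0.2,0, 5,0,0,0.1,0, 5,0,0,0,0, 5,0,0,0,0, 5,0,0,0,0, 5,0,0,0,0]'; python3 w.py .5455 -.0555 .092 5
python3 - <<'E'
from m import *
s=optics.get_image("side")
u,v=proj(s,[.5455,-.0555,.14]).astype(int); h=40;k=7
c=s["color"][v-h:v+h,u-h-10:u+h+10,::-1].astype(float)/255
c=(np.clip(c*1.5,0,1)**.4*255).astype(np.uint8)
cv2.imwrite("pics/s6.png",cv2.resize(c,None,fx=k,fy=k,interpolation=cv2.INTER_CUBIC))
E
```

```text
time_s: 6.43
position: [0.5455, -0.0556, 0.1036]
tool_rot: [[0.996, 0.087, 0.0], [0.087, -0.996, -0.0], [0.0, 0.0, -1.0]]
ft_force: [0.2, 0.3, -0.8]
grip_width: 0.0503
gripper_force: 0.0
t 6.4333 pos [ 0.5455 -0.0556  0.1036] ang 4.97 shift cm [-0.   -0.01  1.16] turn -0.0 q6 66.83303492242608 F [ 0.2  0.3 -0.8] M [ 0.03  0.02 -0.02] w 0.05025632609126966
```

View pics/s6.png

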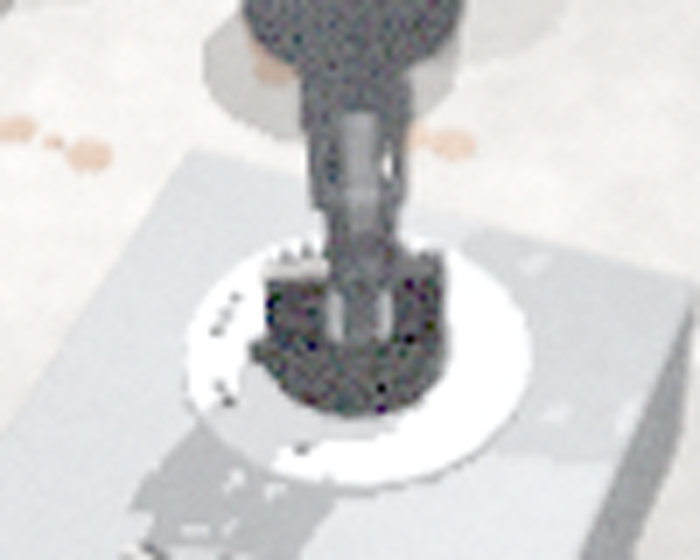

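Now the near finger stands in front of the bar with its tip at (358,340), which confirms the 30 mm offset. I'll go down another 10 mm and close.

```bash
python3 -m crank '[5,0,0,0.3,0, 5,0,0,0.3,0, 5,0,0,0.2,0, 5,0,0,0.2,0, 5,0,0,0,0, 0.8,0,0,0,0, 0.8,0,0,0,0, 0.8,0,0,0,0]' 40; python3 -m crank '[0.8,0,0,0,0, 0.8,0,0,0,0, 0.8,0,0,0,0, 0.8,0,0,0,0, 0.8,0,0,0,0, 0.8,0,0,0,0, 0.8,0,0,0,0, 0.8,0,0,0,0]'; python3 w.py .5455 -.0555 .0936 -64.2
```

```text
time_s: 7.15
position: [0.5455, -0.0556, 0.0936]
tool_rot: [[0.996, 0.087, 0.0], [0.087, -0.996, -0.0], [0.0, 0.0, -1.0]]
ft_force: [-0.5, 1.2, 2.6]
grip_width: 0.0141
gripper_force: 8.2
time_s: 7.82
position: [0.5457, -0.0555, 0.0937]
tool_rot: [[0.996, 0.087, 0.001], [0.087, -0.996, 0.0], [0.001, 0.0, -1.0]]
ft_force: [1.2, 2.1, 4.2]
grip_width: 0.0128
gripper_force: 41.6
t 7.8167 pos [ 0.5457 -0.0555  0.0937] ang 4.97 shift cm [-0.02 -0.    0.01] turn 1.207 q6 66.83450275266206 F [1.2 2.1 4.2] M [ 0.31 -0.24 -0.01] w 0.012798035622385906
```

Gripped, with a width of about 14 mm and 41 N. Next is a turn of +1.207 rad.

```bash
python3 -m crank '[0.8,0,0,0,0.1, 0.8,0,0,0,0.1, 0.8,0,0,0,0.1, 0.8,0,0,0,0.1, 0.8,0,0,0,0.1, 0.8,0,0,0,0.1, 0.8,0,0,0,0.1, 0.8,0,0,0,0]'; python3 w.py .5455 -.0555 .0936 -64.2
```

```text
time_s: 8.48
position: [0.5458, -0.0553, 0.0937]
tool_rot: [[0.816, -0.578, 0.001], [-0.578, -0.816, 0.0], [0.0, -0.001, -1.0]]
ft_force: [1.2, 3.0, 3.5]
grip_width: 0.0129
gripper_force: 41.7
t 8.4833 pos [ 0.5458 -0.0553  0.0937] ang -35.33 shift cm [-0.01  0.03  0.01] turn 0.504 q6 107.14063167100318 F [1.2 3.  3.5] M [ 0.5  -0.29 -0.1 ] w 0.012855237086029111
```

Then the remaining 0.5 rad, followed by a hold and a release.

```bash
python3 -m crank '[0.8,0,0,0,0.1, 0.8,0,0,0,0.1, 0.8,0,0,0,0.1, 0.8,0,0,0,0.1, 0.8,0,0,0,0.105, 0.8,0,0,0,0, 0.8,0,0,0,0, 0.8,0,0,0,0]'; python3 w.py .5455 -.0555 .0936 -64.2;  python3 -m crank '[5,0,0,0,0, 5,0,0,0,0, 5,0,0,0,0, 5,0,0,0,0, 5,0,0,-1.5,0, 5,0,0,-1.5,0, 5,0,0,-2,0, 5,0,0,-2,0]'; python3 w.py .5981 .0958 .164 -34.7
```

```text
time_s: 9.15
position: [0.5459, -0.0552, 0.0938]
tool_rot: [[0.443, -0.897, 0.001], [-0.897, -0.443, 0.001], [0.0, -0.001, -1.0]]
ft_force: [3.3, 5.3, 4.3]
grip_width: 0.0131
gripper_force: 41.7
t 9.15 pos [ 0.5459 -0.0552  0.0938] ang -63.73 shift cm [0.01 0.05 0.02] turn 0.008 q6 135.5385911420133 F [3.3 5.3 4.3] M [ 0.75 -0.43 -0.11] w 0.013058308265230273
time_s: 9.82
position: [0.545, -0.0556, 0.1639]
tool_rot: [[0.438, -0.899, -0.002], [-0.899, -0.438, 0.0], [-0.001, 0.001, -1.0]]
ft_force: [0.3, 0.1, 0.6]
grip_width: 0.0501
gripper_force: 0.0
t 9.8167 pos [ 0.545  -0.0556  0.1639] ang -64.01 shift cm [-1.129e+01 -1.141e+01 -1.000e-02] turn -0.512 q6 135.81040995376978 F [0.3 0.1 0.6] M [-0.09 -0.04  0.03] w 0.0501392426278461
```

```bash
python3 -m crank '[5,-1.88,-1.9,0,0, 5,-1.88,-1.9,0,0, 5,-1.88,-1.9,0,0, 5,-1.88,-1.9,0,0, 5,-1.88,-1.9,0,0, 5,-1.88,-1.9,0,0, 5,0,0,0,0, 5,0,0,0,0]';python3 -m crank '[5,0,0,0,-0.103, 5,0,0,0,-0.103, 5,0,0,0,-0.103, 5,0,0,0,-0.103, 5,0,0,0,-0.1, 5,0,0,0,0, 5,0,0,0,0, 5,0,0,0,0]'; python3 w.py .5981 .0958 .094 -34.7
python3 - <<'E'
from m import *
p=optics.get_image("top"); s=optics.get_image("side")
a=rect(p,(.5455,-.0555),.15,.08,390)
c=rect(s,(.5455,-.0555),.15,.08,390)
cv2.imwrite("pics/s7.png",np.hstack([a,c]))
E
```

```text
time_s: 10.48
position: [0.5985, 0.0965, 0.163]
tool_rot: [[0.44, -0.898, -0.001], [-0.898, -0.44, -0.0], [-0.0, 0.001, -1.0]]
ft_force: [-0.5, -0.4, 0.4]
grip_width: 0.0504
gripper_force: 0.0
time_s: 11.15
position: [0.5986, 0.0951, 0.1635]
tool_rot: [[0.82, -0.573, -0.0], [-0.573, -0.82, -0.0], [-0.0, 0.0, -1.0]]
ft_force: [-0.3, -0.7, 0.3]
grip_width: 0.0495
gripper_force: 0.0
t 11.15 pos [0.5986 0.0951 0.1635] ang -34.93 shift cm [-0.08 -0.04  6.95] turn -0.004 q6 122.77809840610509 F [-0.3 -0.7  0.3] M [0.02 0.03 0.01] w 0.04950250924857506
```

View pics/s7.png

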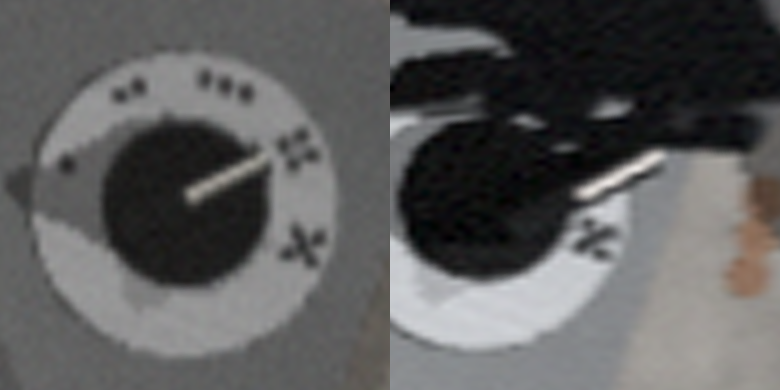

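The large pointer now runs from (190,198) to (268,155), at about -61 to -64° world. It points at the four-pip mark at (298,150), well inside 12°. Now down onto the small dial.

```bash
python3 -m crank '[5,-0.08,-0.04,1,0, 5,0,0,1,0, 5,0,0,1,0, 5,0,0,1,0, 5,0,0,1,0, 5,0,0,1,0, 5,0,0,0.5,0, 5,0,0,0.45,0]' 40; python3 -m crank '[5,0,0,0,0, 0.8,0,0,0,0, 0.8,0,0,0,0, 0.8,0,0,0,0, 0.8,0,0,0,0, 0.8,0,0,0,0, 0.8,0,0,0,0, 0.8,0,0,0,0]'; python3 w.py .5981 .0958 .094 25.8
```

```text
time_s: 11.92
position: [0.5981, 0.0965, 0.0931]
tool_rot: [[0.822, -0.57, -0.001], [-0.57, -0.822, 0.0], [-0.001, 0.0, -1.0]]
ft_force: [0.2, 0.1, 0.1]
grip_width: 0.0499
gripper_force: 0.0
time_s: 12.58
position: [0.5985, 0.0959, 0.0947]
tool_rot: [[0.822, -0.57, 0.001], [-0.57, -0.822, -0.001], [0.001, 0.0, -1.0]]
ft_force: [-2.6, -4.9, 4.6]
grip_width: 0.0129
gripper_force: 42.2
t 12.5833 pos [0.5985 0.0959 0.0947] ang -34.74 shift cm [-0.02  0.03  0.07] turn -1.057 q6 122.71370461375189 F [-2.6 -4.9  4.6] M [-0.92  0.4   0.05] w 0.012899042744110861
```

Gripped. I'll turn -1.057 rad.

```bash
python3 -m crank '[0.8,0,0,0,-0.1, 0.8,0,0,0,-0.1, 0.8,0,0,0,-0.1, 0.8,0,0,0,-0.1, 0.8,0,0,0,-0.1, 0.8,0,0,0,-0.1, 0.8,0,0,0,-0.1, 0.8,0,0,0,-0.1]'; python3 -m crank '[0.8,0,0,0,-0.1, 0.8,0,0,0,-0.1, 0.8,0,0,0,-0.057, 0.8,0,0,0,0, 0.8,0,0,0,0, 0.8,0,0,0,0, 0.8,0,0,0,0, 0.8,0,0,0,0]'; python3 w.py .5981 .0958 .094 25.8;  python3 -m crank '[5,0,0,0,0, 5,0,0,0,0, 5,0,0,0,0, 5,0,0,0,0, 5,0,0,-1.5,0, 5,0,0,-1.5,0, 5,0,0,-2,0, 5,0,0,-2,0]'; python3 w.py .45 -.2 .2 25.8
```

```text
time_s: 13.25
position: [0.5984, 0.0957, 0.0947]
tool_rot: [[0.98, 0.197, 0.001], [0.197, -0.98, -0.001], [0.0, 0.001, -1.0]]
ft_force: [-2.7, -6.4, 6.3]
grip_width: 0.0131
gripper_force: 42.5
time_s: 13.92
position: [0.5984, 0.0957, 0.0947]
tool_rot: [[0.9, 0.435, 0.001], [0.435, -0.9, -0.001], [0.0, 0.002, -1.0]]
ft_force: [-3.3, -6.0, 6.4]
grip_width: 0.013
gripper_force: 42.3
t 13.9167 pos [0.5984 0.0957 0.0947] ang 25.82 shift cm [-0.02 -0.03  0.07] turn 0.0 q6 62.151189947877235 F [-3.3 -6.   6.4] M [-1.03  0.43  0.1 ] w 0.012961536339504538
time_s: 14.58
position: [0.598, 0.0968, 0.1645]
tool_rot: [[0.9, 0.436, -0.001], [0.436, -0.9, 0.0], [-0.001, -0.001, -1.0]]
ft_force: [0.1, -0.6, 0.6]
grip_width: 0.0502
gripper_force: 0.0
t 14.5833 pos [0.598  0.0968 0.1645] ang 25.84 shift cm [-26.26  20.26  -3.55] turn 0.001 q6 62.157048665604215 F [ 0.1 -0.6  0.6] M [ 0.03  0.03 -0.02] w 0.050224188177997696
```

Next I'll back off clear of the dials and check both pointers.

```bash
python3 -m crank '[5,0,0,-2,0, 5,0,0,-1.5,0, 5,-3,2.4,0,0, 5,-3,2.4,0,0, 5,-3,2.4,0,0, 5,-3,2.4,0,0, 5,-3,2.4,0,0, 5,-3,2.4,0,0]'; python3 -m crank '[5,-3,2.4,0,0, 5,-3,2.4,0,0, 5,-3,2.4,0,0, 5,0,0,0,0, 5,0,0,0,0, 5,0,0,0,0, 5,0,0,0,0, 5,0,0,0,0]'
python3 - <<'E'
from m import *
p=optics.get_image("top")
cv2.imwrite("pics/s8.png",np.hstack([rect(p,c,.15,.075,390) for c in ((.5455,-.0555),(.5981,.0958))]))
E
```

```text
time_s: 15.25
position: [0.498, -0.1126, 0.199]
tool_rot: [[0.9, 0.436, 0.0], [0.436, -0.9, 0.0], [0.0, -0.0, -1.0]]
ft_force: [1.0, -0.2, -0.4]
grip_width: 0.0496
gripper_force: 0.0
time_s: 15.92
position: [0.4498, -0.2144, 0.199]
tool_rot: [[0.899, 0.437, 0.0], [0.437, -0.899, 0.0], [0.0, -0.0, -1.0]]
ft_force: [-0.5, 0.6, 0.3]
grip_width: 0.0501
gripper_force: 0.0
```

View pics/s8.png

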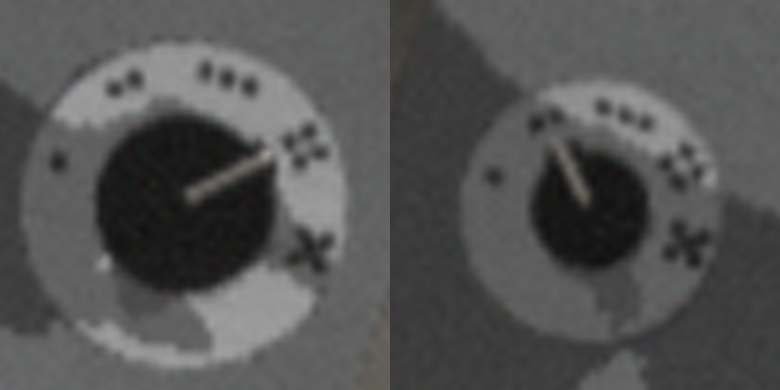

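The large pointer (190,197)→(270,153) is on the four-pip mark, and the small pointer (585,203)→(553,138) is on the two-pip mark. The arm is clear, so I'm handing in.

```bash
python3 -c "
from rig import env
print(env.close_job())"
```

```text
the job is handed in; nothing more can be done
None
```

The job is handed in, with no verdict returned: in the last picture the large dial points at four pips and the small dial at two, the arm is clear of everything, and the gripper never went near the timer.

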